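Snug the loose-capped glaze jar and set it aside on the ware board

ROBOT

A 6-joint arm with a two-finger parallel gripper is mounted at the origin on a cart in front of the work surface, level with it; the furniture and walls round the work are solid. World frame = base frame: x ahead of the robot, y to its left, z up, the work surface at z = 0. Lengths are in m, angles in rad, forces in N, time in s.
With the tool pointing down it reaches from about 0.25 to 0.725 m from the base axis. Payload 4 kg.
Tool frame: the origin (TCP) lies midway between the tips of the shut fingers; the grasp point (between the pads) lies 19 mm behind it; z points along the fingers, y is the line along which they close (so a half turn about z gives the same grasp; the last joint's range is limited). The gripper opens to 85 mm and grips with 20 to 120 N. Pads are 22 mm wide; open, the fingers measure 114 mm over their backs; the gripper's body (76 mm by 85 mm) begins 54 mm behind the grasp point. The pads swing forward as they close: fully open they stand 13 mm farther back than shut.
Start: joints at [-1.33, 0.241, 0.005, 1.335, 0, 1.571], TCP at [0.119, -0.486, 0.231] pointing down, gripper open.
Joint ranges: [-2.72, 2.72], [-1.05, 1.87], [-1.09, 1.28], [-1.99, 2.15], [-1.42, 1.44], [-3.14, 3.14]. Speed limits (rad/s): [2.79, 2.79, 3.14, 3.14, 3.14, 3.14].

INTERFACE

Orientations are given as a unit quaternion [x, y, z, w].
In Python, from workcell import monitor, vision, job gives the robot as it stands.
- The arm moves only by the tool move_arm, never from a script. Its argument "moves" is a list that holds one entry, the list of rows, each a list of 5 numbers: the shift along the world's x, y, z in m, then the turn about the world's z in degrees, then the opening in per cent of the stroke, from 0 (shut) to 100 (fully open). In form: [[[x, y, z, turn, gripper], ...]]. A call has 1 to 5 rows; each row is the pose to reach, as a shift and turn from the pose commanded when the call began; what a row does not reach only later rows make up. A row lasts 1/8 s, in which the tool goes at most 62.5 mm and 10.7 degrees, less where a joint would pass 70% of its speed; a pose out of reach is approached as far as the arm can. A call with a gripper value outside its range is refused whole. The fingers move at their own pace and stop on an object; the grip force is fixed at half the most. Time passes only in rows, so rows that repeat a pose let the fingers close. It gives the time, the measured TCP pose, the force, the opening and the grip force at its end, in the units of the state.
- monitor.get_obs(): the state, without advancing time (a new reading comes with each control period).
- vision.camera(name): name is "scene" or "top" or "wrist"; returns a dict with "color" (480x640x3 uint8, red, green, blue), "camera_matrix" (3x3 intrinsics, pixels), "k1" (the pictures are not rectified: a ray, as slopes to the right and down, at radius r is drawn at 1 + k1 r^2 times it, then the intrinsics apply), "eye" and "attitude" of the camera in the world; the wrist camera has in their place "hand_eye" (4x4, takes a point from camera to tool coordinates, whose origin is the TCP and whose axes are the flange's). Camera axes: x right, y up, looking along -z (the intrinsics and any distortion apply to the point x, -y, -z); pixel columns grow to the right and rows downward; lengths in m; the calibration is good to about 2 mm. A picture is of the moment at which its call begins: read the wrist's pose just before it. There is no depth.
- job.job_done(): hands the job in; it is judged then, once.
The state is a dict: "clock": time; "joint_pos": joint angles; "joint_vel": joint speeds; "tau": joint torques, N m; "eef_pos": TCP position; "tool_rot": TCP orientation; "ft_force": force on the tool from outside, world axes, zero at the start; "ft_torque": the same for the moment, N m; "grip_width": finger opening in m; "grasp_force": force on a finger pad.
Only numpy, scipy, OpenCV 4.12 (cv2) and the standard library are available. Lean on these libraries where they do the work, as an engineer would, in place of code of your own. Each camera call takes 0.05 s, during which the arm holds its last target. There are 200 camera calls.

TASK

Of the two matching white glaze jars with black screw caps, one was left with its cap loose: the orange line on its cap does not meet the orange line on its jar. Twist that cap clockwise until it is fully home and the lines meet, and stand that jar upright on the wooden ware board for checking. Leave the jar with the tight cap standing where it is.

Things in the scene. Friction and masses are not known exactly. Their poses are not given: they have to be found in the camera images.
- cap_a_grip (a point): Jar A: white, round, 84 mm across, loose, about 0.4 kg. Point on its axis, 10 mm below the cap's top, 92 mm above the jar's underside; z up the jar, x to the cap's orange line. Black ribbed cap, 50 mm across, 30 mm tall (72 to 102 mm above the underside); below it the shoulder widens to 84 mm: grip the cap above that. The cap never comes off; the jar can be lifted by it.
- cap_a (a joint): Jar A's cap angle, rad: 0 = tight, the orange lines on cap and jar meet; grows anticlockwise from above (unscrewing), to 1.2. A loose cap starts at 0.6 to 1.0 and turns easily (0.02 N m, the jar stands still); a tight one reads 0 and only turns together with its jar. At 0 there is a stop; twisting on turns the jar along, no harm.
- cap_b_grip (a point): Jar B, the matching jar: point, axes, shape and sizes as for jar A. Orange lines run from the cap's middle to its rim and down its side, and down the jar's shoulder and side (lines 10 mm wide). Either jar may stand on the left.
- cap_b (a joint): Jar B's cap angle on its jar, rad, same meaning and behaviour as joint cap_a.
- board: Brown wooden ware board lying flat on the bench, fixed, empty, 150 x 300 x 16 mm (x, y, z). Origin at the centre of its underside; its y axis runs along its length, its top is 16 mm above the origin.
Mind the look-alikes: they are no part of the job. What is shaped like the part that bears cap_b_grip but pink is not meant. Leave any turquoise look-alike of the part that bears cap_a_grip alone.

How it is judged:
By the outcome, as a careful person would: the job done as asked, in the order asked, and still so for the second after the job is handed in, with the robot touching nothing.
It also fails if it takes over 42 s, if anything falls off the work surface, if the arm or the gripper's body presses on something with over 40 N, if the wrist force passes 120 N, or if a joint passes its speed limit or range.

## Working session

There is one attempt and no reset: what is moved stays moved. The work goes in short steps, Python scripts to look and compute and a tool call to move; the robot and the scene stay as the last step left them, time stands still between calls to the robot, and variables do not carry over. Pictures are saved under pics/ and viewed, at most 10 in all, crops included, and the job is handed in when it is done.

Besides the shell and the picture viewer there is one more tool, called after "Request:" in YAML: its name, and indented under it one key for each argument. move_arm: Moves the arm, as the interface text tells. Its arguments: {"type":"object","properties":{"moves":{"type":"array","items":{"type":"array","items":{"type":"array","items":{"type":"number"}}}}},"required":["moves"]}

```bash
mkdir -p pics; cat > h.py <<'E'
import numpy as np, cv2
from workcell import monitor, vision, job
from scipy.spatial.transform import Rotation as R
def shot(n,f):
    c=vision.camera(n); cv2.imwrite('pics/'+f,c['color'][:,:,::-1]); return c
def att(c):
    a=np.array(c['attitude'],float)
    return R.from_quat(a).as_matrix() if a.size==4 else a.reshape(3,3)
def ray(c,u,v):
    K=np.array(c['camera_matrix']); k=c['k1']
    d=np.array([(u-K[0,2])/K[0,0],(v-K[1,2])/K[1,1]]); s=d.copy()
    for _ in range(30): s=d/(1+k*(s@s))
    return att(c)@np.array([s[0],-s[1],-1]), np.array(c['eye'])
def onz(c,u,v,z):
    d,e=ray(c,u,v); return e+d*(z-e[2])/d[2]
E
python3 - <<'E'
from h import *
import pickle
o=monitor.get_obs();print(o)
a=shot('top','top.png');b=shot('scene','scene.png')
pickle.dump((a,b),open('c.pkl','wb'))
print(a['eye'],a['attitude'],b['eye'],a['k1'])
E
```

```text
{'clock': 0.0, 'joint_pos': array([-1.32999250e+00,  2.41427558e-01,  3.74205470e-03,  1.33519850e+00,
       -3.88034367e-05,  1.57080272e+00]), 'joint_vel': array([ 3.98280747e-04, -4.90973831e-04, -7.60329045e-05, -2.59174630e-03,
       -1.60829513e-04, -5.31376956e-04]), 'tau': array([ 1.33794591e-03, -3.72318327e+01,  2.52407116e+01,  1.70085719e-02,
       -3.98813143e-05, -9.14463982e-06]), 'eef_pos': array([ 0.1190816 , -0.48497082,  0.23041248]), 'tool_rot': array([ 9.92760282e-01,  1.20108004e-01, -1.44641255e-04, -1.03395061e-03]), 'ft_force': array([-0.38365549, -0.21594334,  0.33037638]), 'ft_torque': array([ 0.02947827, -0.01600012, -0.01618497]), 'grasp_force': 0.0, 'grip_width': 0.0850995516023932}
[ 0.35382461 -0.00540831  1.23887027] [ 0.08289227 -0.0787708  -0.6669394   0.73628518] [0.08162627 0.85640912 1.0463674 ] 0.05415021419432251
```

View pics/top.png

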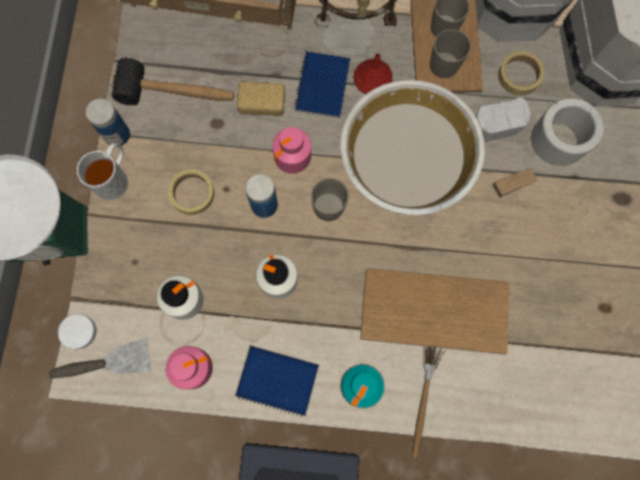

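View pics/scene.png

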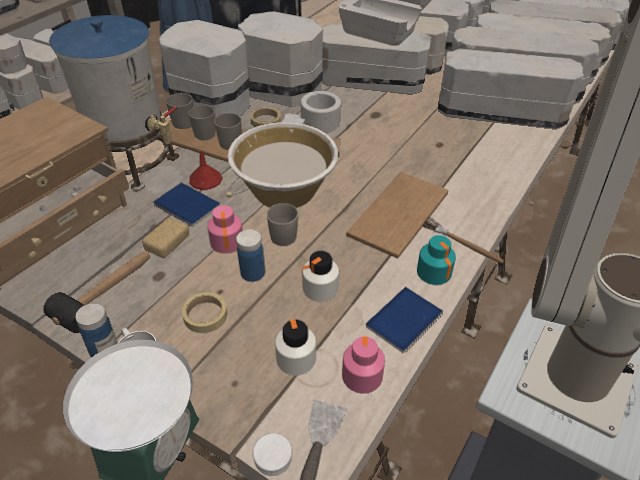

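White jars with black caps are at top-view pixels (179,297) and (277,276). The look-alikes are pink at (292,150) and (188,367), and turquoise at (362,386). The board is at (435,310). Next is a close crop of the two white jars.

```bash
python3 - <<'E'
from h import *
import pickle
a,b=pickle.load(open('c.pkl','rb'))
A=cv2.imread('pics/top.png');B=cv2.imread('pics/scene.png')
r=lambda I:cv2.resize(I,(400,300),interpolation=cv2.INTER_CUBIC)
g=np.vstack([np.hstack([r(A[270:330,140:220]),r(A[246:306,237:317])]),np.hstack([r(B[315:375,255:335]),r(B[245:305,280:360])])])
cv2.imwrite('pics/crop.png',g)
for p in [(174,293),(275,271)]: print('cap top',onz(a,*p,.102))
for p in [(179,297),(277,276)]: print('jar shoulder',onz(a,*p,.05))
for p in [(367,270),(508,282),(505,351),(361,338)]: print(onz(a,*p,.016))
for p in [(407,172),(448,184),(398,253),(347,219)]: print('s',onz(b,*p,.016))
E
```

```text
cap top [0.5055489 0.2715681 0.102    ]
cap top [0.56785402 0.08211938 0.102     ]
jar shoulder [0.50538701 0.27300111 0.05      ]
jar shoulder [0.56769981 0.08088434 0.05      ]
[ 0.60541516 -0.10418387  0.016     ]
[ 0.6093227  -0.39916407  0.016     ]
[ 0.46602738 -0.39589209  0.016     ]
[ 0.46238588 -0.10272781  0.016     ]
s [ 0.58836295 -0.40861485  0.016     ]
s [ 0.46881505 -0.4223549   0.016     ]
s [ 0.46123531 -0.10659954  0.016     ]
s [ 0.62903877 -0.14457139  0.016     ]
```

View pics/crop.png

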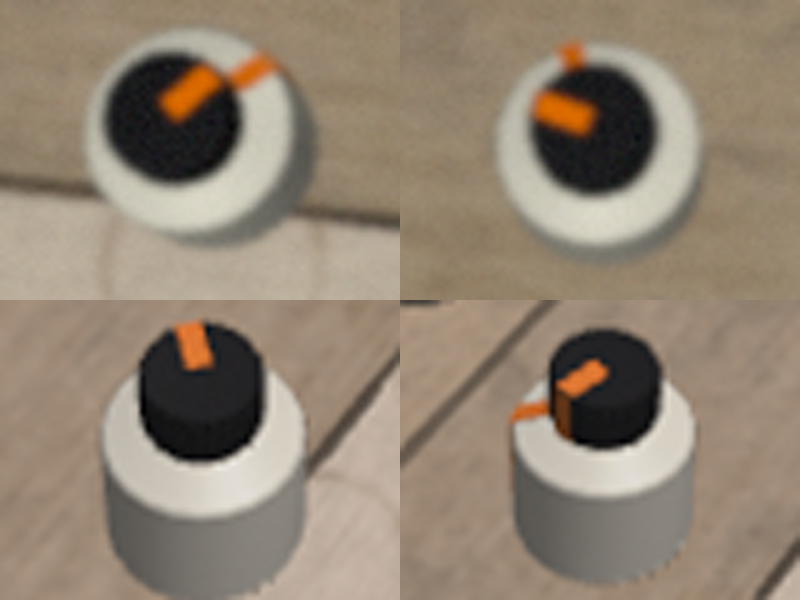

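The crop settles it. The left jar, at (179,297), has its lines meeting, so it's tight. The right jar, at (277,276), has its cap line about 50° anticlockwise of the jar line, so it's the loose one. I'm moving over it and turning the wrist anticlockwise first.

Request:
move_arm:
  moves:
    - [[0.038,0.048,0.02,10,100],[0.076,0.096,0.02,20,100],[0.114,0.144,0.02,30,100],[0.152,0.192,0.02,40,100],[0.19,0.24,0.02,50,100]]

```text
clock: 0.72
eef_pos: [0.31, -0.2438, 0.2511]
tool_rot: [0.848, 0.531, 0.0, 0.0]
ft_force: [0.4, -0.4, 0.1]
grip_width: 0.0851
grasp_force: 0.0
```

```bash
python3 - <<'E'
from h import *
import pickle
a,b=pickle.load(open('c.pkl','rb'))
o=monitor.get_obs();print(o['joint_pos'],o['eef_pos'],R.from_quat(o['tool_rot']).as_euler('zyx',degrees=True))
print(onz(a,275.6,272,.102),onz(b,321,258,.102))
E
```

```text
[-6.66608656e-01  2.16748987e-02 -1.99009160e-01  1.35007080e+00
  4.96888181e-05  1.35628636e+00] [ 0.30995156 -0.24383488  0.25111377] [-6.40966534e+01  3.62774798e-03 -1.79999232e+02]
[0.56598791 0.08072631 0.102     ] [0.56559003 0.08145358 0.102     ]
```

Case confirmed: j6 grows as the tool turns clockwise. The two camera views agree on the cap centre at (0.566, 0.081).

Request:
move_arm:
  moves:
    - [[0.035,0.045,0,6,100],[0.07,0.09,0,12,100],[0.11,0.14,0,18,100],[0.15,0.19,0,24,100],[0.18,0.23,0,26,100]]

```text
clock: 1.35
eef_pos: [0.4901, -0.0135, 0.2508]
tool_rot: [0.707, 0.707, -0.0, -0.0]
ft_force: [1.1, -0.4, -0.4]
grip_width: 0.0855
grasp_force: 0.0
```

Request:
move_arm:
  moves:
    - [[0.03,0.04,0,0,100],[0.06,0.08,-0.01,0,100],[0.076,0.095,-0.03,0,100],[0.076,0.095,-0.04,0,100],[0.076,0.095,-0.04,0,100]]

```text
clock: 1.98
eef_pos: [0.5638, 0.0788, 0.21]
tool_rot: [0.708, 0.706, -0.002, -0.001]
ft_force: [-0.5, -0.4, 0.0]
grip_width: 0.0854
grasp_force: 0.0
```

```bash
python3 - <<'E'
from h import *
o=monitor.get_obs();c=shot('wrist','w1.png')
T=np.array(c['hand_eye']);W=np.eye(4);W[:3,:3]=R.from_quat(o['tool_rot']).as_matrix();W[:3,3]=o['eef_pos'];G=W@T
c['eye']=G[:3,3];c['attitude']=G[:3,:3]
import pickle;pickle.dump(c,open('w.pkl','wb'))
print(o['joint_pos'],o['eef_pos'])
# expected cap centre pixel
p=np.linalg.inv(G)@np.array([.566,.081,.102,1]);s=np.array([p[0]/-p[2],-p[1]/-p[2]]);s*=1+c['k1']*(s@s)
K=np.array(c['camera_matrix']);print(K[0,0]*s[0]+K[0,2],K[1,1]*s[1]+K[1,2])
E
```

```text
[ 1.39047065e-01  3.90977101e-01  1.59815553e-01  1.34329349e+00
 -2.73072517e-04  1.71367289e+00] [0.56384946 0.07882714 0.2099911 ]
322.85821054172345 229.47392515825982
```

View pics/w1.png

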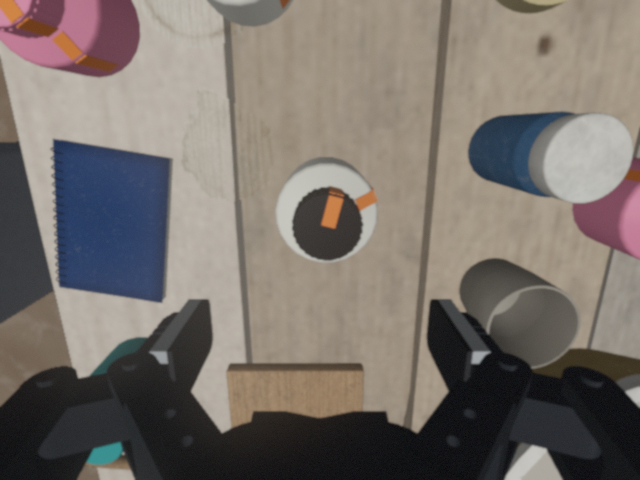

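The wrist image shows the loose jar's cap centre at (328,224), close to the predicted (323,229), with its cap line well off its jar line at (366,200). I'll descend, then grip.

Request:
move_arm:
  moves:
    - [[0.002,0.002,-0.04,0,100],[0.002,0.002,-0.08,0,100],[0.002,0.002,-0.11,0,100],[0.002,0.002,-0.13,0,100],[0.002,0.002,-0.139,0,100]]

```text
clock: 2.65
eef_pos: [0.5667, 0.0804, 0.0723]
tool_rot: [0.709, 0.705, -0.0, -0.0]
ft_force: [0.3, -0.4, -0.2]
grip_width: 0.0855
grasp_force: 0.0
```

Request:
move_arm:
  moves:
    - [[0,0,0,0,100],[0,0,0,0,60],[0,0,0,0,40],[0,0,0,0,40],[0,0,0,0,40]]

```text
clock: 3.28
eef_pos: [0.5688, 0.0816, 0.0737]
tool_rot: [0.708, 0.706, 0.001, 0.001]
ft_force: [2.4, -0.5, 6.1]
grip_width: 0.0479
grasp_force: 62.4
```

Request:
move_arm:
  moves:
    - [[0,0,0.001,0,40],[0,0,0.001,-10,40],[0,0,0.001,-20,40],[0,0,0.001,-30,40],[0,0,0.001,-40,40]]

```text
clock: 3.9
eef_pos: [0.5681, 0.0815, 0.0738]
tool_rot: [0.908, 0.418, 0.001, 0.0]
ft_force: [2.8, 0.9, 3.1]
grip_width: 0.0482
grasp_force: 62.3
```

Request:
move_arm:
  moves:
    - [[0,0,0,-8,40],[0,0,0,-16,40],[0,0,0,-22,40],[0,0,0,-28,40],[0,0,0,-28,40]]

```text
clock: 4.53
eef_pos: [0.5667, 0.0817, 0.0737]
tool_rot: [0.982, 0.189, -0.0, -0.0]
ft_force: [-0.9, 0.5, 6.3]
grip_width: 0.0485
grasp_force: 62.6
```

```bash
python3 - <<'E'
from h import *
import pickle
o=monitor.get_obs();print(o['joint_pos'],o['eef_pos'],o['ft_force'],o['ft_torque'],R.from_quat(o['tool_rot']).as_euler('zyx',degrees=True))
b=shot('scene','s2.png');t=shot('top','t2.png')
r=lambda I:cv2.resize(I[:,:,::-1],(400,300),interpolation=cv2.INTER_CUBIC)
cv2.imwrite('pics/c2.png',np.hstack([r(t['color'][236:311,227:327]),r(b['color'][225:315,260:380])]))
E
```

```text
[ 1.42804016e-01  4.94615635e-01 -5.11383757e-02  1.02582921e+00
  8.61527008e-04  2.90435928e+00] [0.56667855 0.08174275 0.07365558] [-0.92382491  0.46891997  6.27998286] [ 0.16891347  0.19800452 -0.0122605 ] [-2.17745001e+01 -5.16520464e-02 -1.79957557e+02]
```

View pics/c2.png

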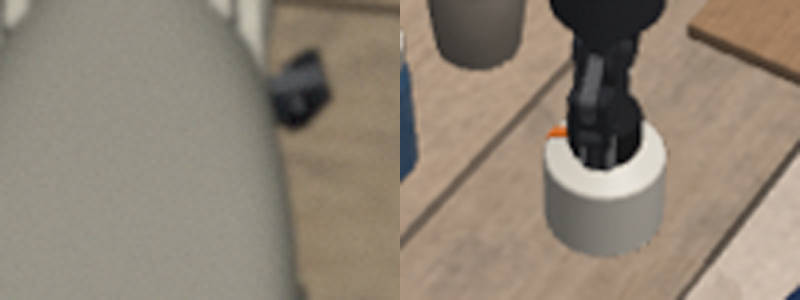

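The fingers hide the cap line, so I'll release, back up and look before carrying the jar.

Request:
move_arm:
  moves:
    - [[0,0,0,0,100],[0,0,0,0,100],[0,0,0,0,100],[0,0,0.04,0,100],[0,0,0.1,0,100]]

```text
clock: 5.25
eef_pos: [0.5653, 0.0811, 0.1718]
tool_rot: [0.982, 0.189, -0.003, -0.0]
ft_force: [0.4, -0.0, 0.6]
grip_width: 0.0854
grasp_force: 0.0
```

Request:
move_arm:
  moves:
    - [[0,0,0.03,10,100],[0,0,0.03,20,100],[0,0,0.03,30,100],[0,0,0.03,40,100],[0,0,0.03,50,100]]

```text
clock: 5.88
eef_pos: [0.567, 0.0814, 0.203]
tool_rot: [0.808, 0.589, -0.0, -0.0]
ft_force: [-0.2, -1.0, 0.4]
grip_width: 0.0854
grasp_force: 0.0
```

```bash
python3 - <<'E'
from h import *
o=monitor.get_obs();print(o['eef_pos'],o['joint_pos'])
w=shot('wrist','w3.png')
T=np.array(w['hand_eye']);W=np.eye(4);W[:3,:3]=R.from_quat(o['tool_rot']).as_matrix();W[:3,3]=o['eef_pos'];G=W@T
w['eye']=G[:3,3];w['attitude']=G[:3,:3]
import pickle;pickle.dump(w,open('w.pkl','wb'))
I=w['color'][140:290,220:420,::-1]
cv2.imwrite('pics/c3.png',cv2.resize(I,(800,600),interpolation=cv2.INTER_CUBIC))
E
```

```text
[0.56702275 0.08139214 0.2030497 ] [ 1.42571344e-01  3.98646350e-01  1.53138150e-01  1.32592541e+00
 -4.18733612e-06  2.02531699e+00]
```

View pics/c3.png

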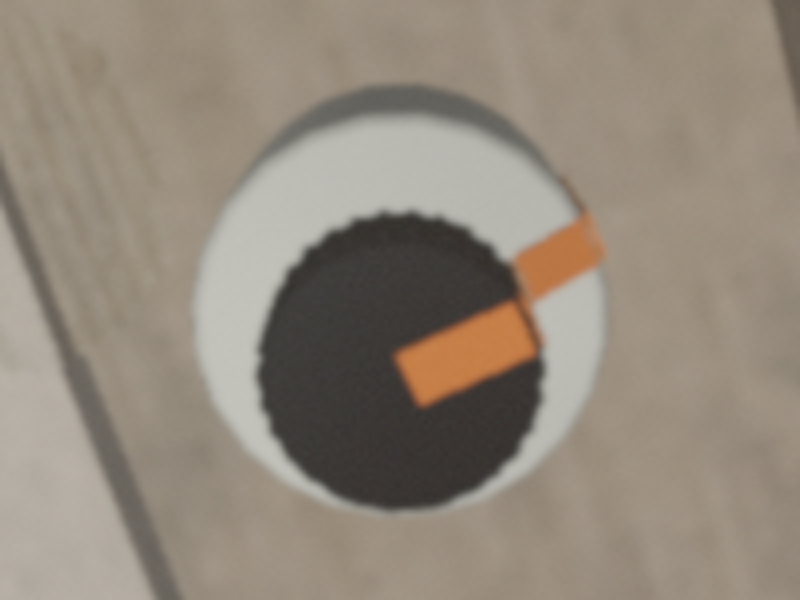

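Released view: the cap line (~22° in the image) and the jar line (~30°, tilted by parallax) now join through the side stripe. A numeric check is worth doing.

```bash
python3 - <<'E'
from h import *
import pickle
w=pickle.load(open('w.pkl','rb'))
P=lambda x,y,z:onz(w,220+x/4,140+y/4,z)
c=P(402,372,.102);e=P(529,326,.102);print(c)
an=lambda d:np.degrees(np.arctan2(d[1],d[0]))
print('cap',an(e-P(411,380,.102)),an(e-c))
for z in(.05,.055,.06,.065): p=P(597,240,z);print(z,an(p-c),np.hypot(*(p-c)[:2]))
print('inner',an(P(525,280,.072)-c))
E
```

```text
[0.56836068 0.08275071 0.102     ]
cap 7.652600157139086 2.7765517218693487
0.05 -0.19790394591611637 0.04183003850158991
0.055 1.4017520144688311 0.04149667909994521
0.06 3.0260275941636787 0.041196174407958065
0.065 4.672827811171727 0.04092924809504425
inner 3.9307142551653658
```

The cap line (~3–7°) matches the jar line (~3°), and the jar also turned along about 15° against the stop, so the cap is home. Now I'll regrip, lift and carry the jar.

Request:
move_arm:
  moves:
    - [[0.001,0.001,-0.04,0,100],[0.001,0.001,-0.08,0,100],[0.001,0.001,-0.11,0,100],[0.001,0.001,-0.128,0,100],[0.001,0.001,-0.128,0,100]]

```text
clock: 6.55
eef_pos: [0.5666, 0.0822, 0.0734]
tool_rot: [0.811, 0.586, -0.002, -0.001]
ft_force: [0.7, 0.0, -0.1]
grip_width: 0.0851
grasp_force: 0.0
```

Request:
move_arm:
  moves:
    - [[0,0,0,0,60],[0,0,0,0,40],[0,0,0,0,40],[0,0,0,0,40],[0,0,0,0,40]]

```text
clock: 7.18
eef_pos: [0.5686, 0.0828, 0.0769]
tool_rot: [0.81, 0.586, 0.001, 0.0]
ft_force: [-2.0, 0.4, 5.5]
grip_width: 0.048
grasp_force: 61.5
```

Request:
move_arm:
  moves:
    - [[0,0,0.01,0,40],[0,0,0.03,0,40],[0,0,0.05,0,40],[0,0,0.06,0,40],[0,0,0.06,0,40]]

```text
clock: 7.8
eef_pos: [0.5687, 0.0824, 0.1358]
tool_rot: [0.81, 0.586, 0.001, 0.0]
ft_force: [-0.3, -0.1, -4.0]
grip_width: 0.0482
grasp_force: 62.9
```

Request:
move_arm:
  moves:
    - [[-0.002,-0.02,0,0,40],[-0.006,-0.06,0,0,40],[-0.01,-0.1,0,0,40],[-0.014,-0.14,0,0,40],[-0.018,-0.18,0,0,40]]

```text
clock: 8.43
eef_pos: [0.5488, -0.0997, 0.1341]
tool_rot: [0.81, 0.586, -0.001, -0.001]
ft_force: [0.3, -0.5, -4.7]
grip_width: 0.0481
grasp_force: 62.9
```

Request:
move_arm:
  moves:
    - [[-0.004,-0.04,0,0,40],[-0.008,-0.08,0,0,40],[-0.012,-0.12,0,0,40],[-0.014,-0.148,0,0,40],[-0.014,-0.153,0,0,40]]

```text
clock: 9.05
eef_pos: [0.5345, -0.2532, 0.134]
tool_rot: [0.811, 0.585, -0.001, -0.001]
ft_force: [0.0, -0.0, -4.2]
grip_width: 0.0478
grasp_force: 62.9
```

Request:
move_arm:
  moves:
    - [[0,0,0,0,40],[0,0,-0.015,0,40],[0,0,-0.028,0,40],[0,0,-0.035,0,40],[0,0,-0.038,0,40]]

```text
clock: 9.68
eef_pos: [0.5359, -0.2499, 0.0963]
tool_rot: [0.81, 0.587, -0.0, -0.001]
ft_force: [0.2, 0.2, -3.4]
grip_width: 0.0481
grasp_force: 62.9
```

Request:
move_arm:
  moves:
    - [[0,0,-0.001,0,40],[0,0,-0.002,0,40],[0,0,-0.003,0,40],[0,0,-0.004,0,40],[0,0,-0.004,0,40]]

```text
clock: 10.3
eef_pos: [0.5362, -0.2506, 0.0933]
tool_rot: [0.81, 0.586, 0.0, 0.0]
ft_force: [0.3, -0.5, -4.4]
grip_width: 0.048
grasp_force: 62.9
```

Request:
move_arm:
  moves:
    - [[0,0,-0.001,0,40],[0,0,-0.002,0,40],[0,0,-0.002,0,40]]

```text
clock: 10.68
eef_pos: [0.5362, -0.2507, 0.0931]
tool_rot: [0.81, 0.586, 0.0, 0.001]
ft_force: [-3.8, 1.3, 5.1]
grip_width: 0.0484
grasp_force: 64.0
```

Contact: the board carries the jar. Release and rise.

Request:
move_arm:
  moves:
    - [[0,0,0,0,100],[0,0,0,0,100],[0,0,0,0,100],[0,0,0.03,0,100],[0,0,0.08,0,100]]

```text
clock: 11.3
eef_pos: [0.5349, -0.2499, 0.1698]
tool_rot: [0.81, 0.586, -0.001, -0.002]
ft_force: [0.4, -0.6, -0.1]
grip_width: 0.0858
grasp_force: 0.0
```

Request:
move_arm:
  moves:
    - [[0,0,0.05,0,100],[0,0,0.05,0,100],[0,0,0.05,0,100]]

```text
clock: 11.68
eef_pos: [0.5361, -0.2505, 0.2209]
tool_rot: [0.81, 0.586, -0.0, -0.0]
ft_force: [-0.2, 1.1, -1.0]
grip_width: 0.0854
grasp_force: 0.0
```

```bash
python3 - <<'E'
from h import *
w=shot('wrist','w4.png');s=shot('scene','s4.png')
r=lambda I:cv2.resize(I[:,:,::-1],(400,300),interpolation=cv2.INTER_CUBIC)
cv2.imwrite('pics/c4.png',np.vstack([np.hstack([r(w['color']),r(w['color'][140:290,220:420])]),np.hstack([r(s['color']),r(s['color'][150:300,320:520])])]))
E
```

```text
(no output)
```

View pics/c4.png

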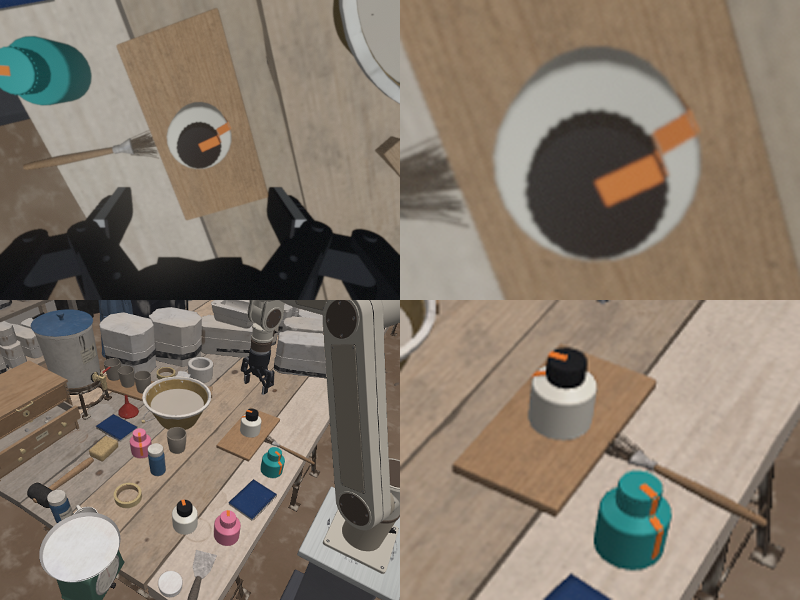

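The jar stands upright on the board (wrist panel 200,135) with its lines meeting. The tight jar is still in place (scene panel 184,516), and the gripper is clear.

```bash
python3 -c "
from workcell import job
print(job.job_done())"
```

```text
the job is handed in; nothing more can be done
None
```

The loose jar's cap is twisted home with its lines meeting, the jar stands upright on the ware board, the tight jar was left where it was, and the job was handed in at about 12 s.

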